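# Clamp a puck semiconductor square in its twin-screw test clamp

## Task

Gently push the small puck-shaped power semiconductor across the base of the test clamp until it is fully home against both locating pins, under the clamp bar. Then wind the bar down onto it with the two hand knobs, changing from one knob to the other every quarter turn or less so that the bar never leans by more than about a degree, and finish with the bar level and the puck held evenly at about 160 N, never squeezing it above 280 N. Leave the things around the clamp where they are.

Things in the scene. Friction and masses are not known exactly. Their poses are not given: they have to be found in the camera images.
- clamp: Puck clamp, fixed to the bench: flat aluminium heat-sink base, 175 (x, from -125 to +50) by 220 (y) by 35 mm high, with two upright studs at y = +80 (left) and -80 mm, a dark steel bar across them and a round black hand knob on each. Origin: on the bench below the puck's home, midway between the studs. Its +x points away from the robot at yaw 0; z up.
- seat (a point): The point on the base's flat top, 35 mm above the bench, where the middle of the puck's underside lies when home. Two fixed steel locating pins, 8 mm thick and 12 mm high, stand behind it at +26.0 mm in the clamp's x and +-21.9 mm in its y; the puck touches both when home. It is pushed towards the clamp's +x.
- puck: The small puck semiconductor to be clamped: a flat disc, 60 mm across and 16 mm high, white ceramic with metal flanges and copper faces, about 0.3 kg, lying loose and flat on the front of the clamp's base (clamp x -85 to -65 mm, y +-25 mm). Origin: middle of its underside; z up.
- bar: Clamp bar: dark steel, 30 (x) by 196 (y) by 16 mm high, 0.75 kg. Origin: middle of its underside; z square to its top. Under its middle hangs a locked screw-in foot, 32 mm across, which meets the puck: its face is 5.5 to 6.5 mm below the bar, not known closer. Springs (about 10 N) push each end up against the nut under its knob. At the start the foot is 2 to 4 mm above the puck's height.
- bar_left (a point): Point on the top of the bar near its left (+y) end, 93 mm from its middle; it and the other end differ by 0.6 mm at most at the start. A brass terminal stands 14 mm above the middle of the bar.
- bar_right (a point): Point on the top of the bar near its right (-y) end, 93 mm from its middle.
- knob_left_top (a point): Centre of the top of the left knob (+y): round, fluted, black, about 39 mm across and 22 mm high, upright axis, underside 4 mm above the bar. Clockwise seen from above winds it and its end of the bar down, 10 mm a turn (1.59 mm a radian). It takes about 0.25 N m to turn it freely either way and it stays where it is left.
- knob_right_top (a point): The same for the right knob (-y). Both knobs share the clamping force equally; each newton of a knob's share adds 0.0016 N m to its tightening torque (0.38 N m in all at 160 N). With the hand stopped the thread's friction may act either way: what is felt lies within 0.25 N m of the load's part alone. After first touch, 0.1 rad more on both knobs adds roughly 60 N.
- big_puck: Bystander: a larger spare puck, 84 mm across and 26 mm high, on the bench beside the clamp. Leave it.
- weight: Bystander: brass weight, 36 mm across and 55 mm high, behind the clamp.
- washer: Bystander: thick steel washer, 34 mm across and 6 mm high, on the bench beside the clamp.
- wrench: Bystander: open-ended wrench, 150 mm long, on the bench beside the clamp.
Not all that is in view belongs to the job. Leave any purple look-alike of the puck alone. Leave any blue look-alike of the bar alone.

How it is judged (in metres and radians):
On the way, in this order (a step that is already met when the one before it is completed fails the run):
1. the puck is home against both pins, flat on the base (horizontal distance between puck and seat below 0.0025 m and angle between puck's own z axis and vertical below 0.05 rad), for 0.2 s.
2. the bar has been wound down and bears on the puck (contact force between bar and puck above 15 N), for 0.2 s.
At the end, for the whole second after the job is handed in: the puck is within 2.5 mm of home, the bar bears on it with 110 to 210 N and is level within 0.008 rad (0.46 degrees), and both are at rest (contact force between bar and puck between 110 and 210 N and angle between bar's own z axis and vertical below 0.008 rad and horizontal distance between puck and seat below 0.0025 m and linear speed of each of bar, puck below 0.005 m/s); the robot touches nothing.
It fails at once if the bar leans by more than 0.02 rad (1.15 degrees) (angle between bar's own z axis and vertical above 0.02 rad).
It fails at once if the puck is squeezed with more than 280 N (contact force between bar and puck above 280 N).
It fails at once if the puck is rammed or gripped with more than 35 N by the fingers (contact force between the fingers and puck above 35 N).
It fails at once if the bar is wound down onto a puck that is not home (contact force between bar and puck above 5 N and horizontal distance between puck and seat above 0.004 m).
It fails at once if a thing beside the clamp is moved by more than 15 mm (distance of any of big_puck, weight, washer, wrench from where it was at the start of the episode above 0.015 m).
It also fails if it takes over 72 s, if anything falls off the work surface, if the arm or the gripper's body presses on something with over 40 N, if the wrist force passes 120 N, or if a joint passes its speed limit or range.

## Robot

A 6-joint arm with a two-finger parallel gripper is mounted at the origin on the work surface. World frame = base frame: x ahead of the robot, y to its left, z up, the work surface at z = 0. Lengths are in mm, angles in rad, forces in N, time in s.
With the tool pointing down it reaches from about 300 to 875 mm from the base axis. Payload 6.4 kg.
Tool frame: the origin (TCP) lies on the centre line of the jaws, within the pads' length; the fingertips stand 22 mm ahead of it and the grasp point (between the pads) lies 3 mm ahead of it; z points along the fingers, y is the direction in which the jaws open and shut (so a half turn about z gives the same grasp; the last joint's range is limited). The gripper opens to 88 mm and grips with 3 to 60 N. Pads are 18 mm wide; open, the fingers measure 123 mm over their backs; the gripper's body (75 mm by 187 mm) begins 45 mm behind the grasp point.
Start: joints at [0.94, 0.181, 1.607, -0, 1.354, -0.206], TCP at [236.97, 523.914, 260.714] pointing down, gripper open.
Joint ranges: [-2.99, 2.99], [-0.89, 2.07], [0.3, 2.58], [-1.14, 4.28], [0, 2.63], [-3.12, 3.12]. Speed limits (rad/s): [2.57, 2.57, 3.01, 3.14, 3.14, 3.14].

## Interface

Orientations are given as a unit quaternion [w, x, y, z].
In Python, from bench import env gives the robot as it stands. The module is installed in compiled form; this text tells all that it offers.
- The arm moves only by the tool play_rows, never from a script. Its argument "motion" is a list that holds one entry, the list of rows, each a list of 5 numbers: the shift along the tool's x, y, z in cm, then the turn about the tool's z in degrees, then the finger opening in cm, from 0 to 8.81. In form: [[[dx, dy, dz, yaw, jaw], ...]]. A call has 1 to 20 rows; each row shifts and turns the commanded pose from where the row before left it, along the tool's axes as they then stand; what a row does not reach is not made up. A row lasts 1/8 s, in which the tool goes at most 62.5 mm and 10.7 degrees, less where a joint would pass 70% of its speed; a pose out of reach is approached as far as the arm can. A call with a gripper value outside its range is refused whole. The fingers move at their own pace and stop on an object; "grip_force" is the grip in N (left out, the last holds). Time passes only in rows, so rows that do not move let the fingers close. It gives the time, the measured TCP pose, the force and the opening at its end, in the units of the state.
- env.state(): the state, without advancing time (a new reading comes with each control period).
- env.read_camera(name): name is "side" or "top"; returns (picture, depth): 480x640x3 uint8, red, green, blue; 480x640 float32, mm along the optical axis (not along the pixel's ray), 0 where there is no reading.
- env.camera_model(name): a dict with "K" (3x3 intrinsics, pixels), "R" (3x3) and "t" (3): a world point X has camera coordinates R X + t. Camera axes: x right, y down, z forward; pixel columns grow to the right and rows downward; lengths in mm; the calibration is good to about 2 mm. A picture is of the moment at which its call begins. camera_model takes no time and is no camera call.
- env.job_done(): hands the job in, once; it reports no verdict.
The state is a dict: "clock": time; "q": joint angles; "joint_velocities": joint speeds; "joint_efforts": joint torques, N m; "eef_pos": TCP position; "ee_rot": TCP orientation; "ft_force": force on the tool from outside, world axes, zero at the start; "torque": the same for the moment, N m; "gripper_width": finger opening in mm.
Only numpy, scipy, OpenCV 4.12 (cv2) and the standard library are available. Lean on these libraries where they do the work, as an engineer would, in place of code of your own. Each camera call takes 0.05 s, during which the arm holds its last target.

## Working session

There is one attempt and no reset: what is moved stays moved. The work goes in short steps, Python scripts to look and compute and a tool call to move; the robot and the scene stay as the last step left them, time stands still between calls to the robot, and variables do not carry over. Pictures are saved under pics/ and viewed, and the job is handed in when it is done.

Besides the shell and the picture viewer there is one more tool, called as a command line: name --argument value ..., lists and objects as JSON in quotes. play_rows: Moves the arm, as the interface text tells. Its arguments: {"type":"object","properties":{"motion":{"type":"array","items":{"type":"array","items":{"type":"array","items":{"type":"number"}}}},"grip_force":{"type":"number"}},"required":["motion"]}

```bash
mkdir -p pics; python3 - <<'E'
from bench import env
import cv2,numpy as np
s=env.state()
print(s)
for n in("side","top"):
    p,d=env.read_camera(n); cv2.imwrite(f"pics/{n}0.png",p[:,:,::-1]); np.save(f"pics/{n}0_d.npy",d); np.save(f"pics/{n}0_p.npy",p)
    m=env.camera_model(n); print(n,m, "pos",-np.array(m["R"]).T@np.array(m["t"]))
E
ls
```

```text
{'clock': 0.0, 'q': array([ 9.39691799e-01,  1.81543109e-01,  1.60801874e+00,  1.56795638e-05,
        1.35375266e+00, -2.06308935e-01]), 'joint_velocities': array([-1.16109742e-03, -4.42921295e-04, -4.58184910e-04, -7.86257593e-04,
        1.58497717e-03, -1.15803032e-05]), 'joint_efforts': array([ 1.15986626e-03, -4.33872163e+01, -3.41850793e+01,  7.02443440e-02,
        3.83273209e-02, -7.63535991e-05]), 'eef_pos': array([236.66484949, 523.49611866, 259.80373641]), 'ee_rot': array([-3.57028827e-04,  2.10805996e-01,  9.77527540e-01, -7.83445521e-04]), 'ft_force': array([-0.14265673, -0.67581654, -0.19447126]), 'torque': array([-0.0207198 ,  0.00836903,  0.02926223]), 'gripper_width': 88.17707082034357}
side {'K': array([[507.69877977,   0.        , 314.73169362],
       [  0.        , 507.69877977, 239.40405995],
       [  0.        ,   0.        ,   1.        ]]), 'R': array([[ 0.77894828, -0.62707876, -0.00343642],
       [-0.39593452, -0.48755988, -0.77815244],
       [ 0.4862874 ,  0.6075011 , -0.62806606]]), 't': array([-382.62905797,  286.38758889,  630.20553506])} pos [ 104.97796349 -483.15801146  617.34903145]
top {'K': array([[500.99430738,   0.        , 314.16622124],
       [  0.        , 500.99430738, 231.52835053],
       [  0.        ,   0.        ,   1.        ]]), 'R': array([[-0.00739523, -0.99990693,  0.01146453],
       [-0.99824246,  0.00670781, -0.05888127],
       [ 0.05879889, -0.01187982, -0.99819916]]), 't': array([  41.39749095,  520.21950732, 1054.33392059])} pos [ 457.61767959   50.42940406 1082.59181537]
pics
```

View pics/side0.png

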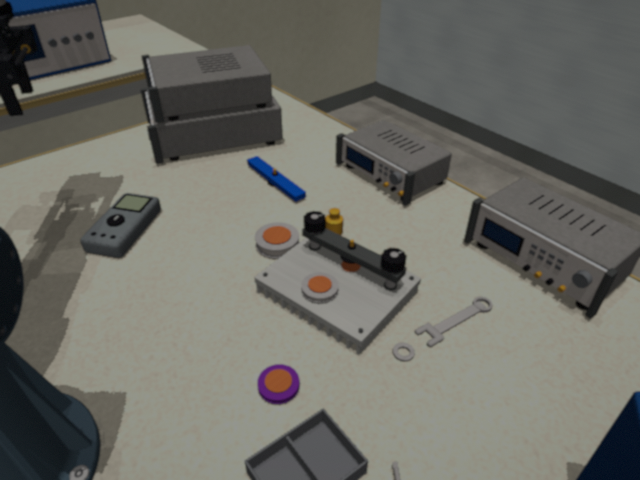

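View pics/top0.png

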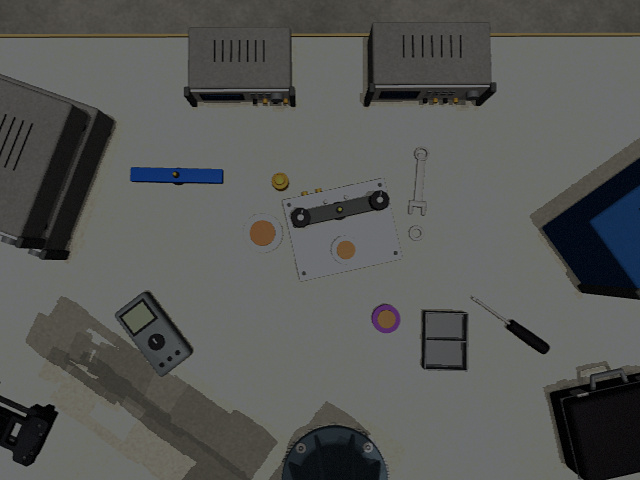

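The side view shows the puck at about (320,287) on the base and the knobs at (315,222) and (394,261). In the top view the knobs are at (300,217) and (379,199) and the puck at (346,250). Next I'll zoom in and measure.

```bash
cat > h.py <<'E'
import numpy as np,cv2
from bench import env
CM={n:env.camera_model(n) for n in("side","top")}
def ray(n,u,v):
    m=CM[n];R=np.array(m["R"]);t=np.array(m["t"])
    d=R.T@np.linalg.solve(np.array(m["K"]),[u,v,1.]);return -R.T@t,d
def onplane(n,u,v,z):
    o,d=ray(n,u,v);return o+d*(z-o[2])/d[2]
def proj(n,X):
    m=CM[n];c=np.array(m["R"])@np.array(X)+np.array(m["t"]);p=np.array(m["K"])@c;return p[:2]/p[2]
def pix3(n,u,v,depth):
    o,d=ray(n,u,v);return o+d*depth
def tri(u1,u2): # side px, top px
    A=[];b=[]
    for n,u in(("side",u1),("top",u2)):
        o,d=ray(n,*u);d=d/np.linalg.norm(d);P=np.eye(3)-np.outer(d,d);A.append(P);b.append(P@o)
    A=np.vstack(A);b=np.hstack(b);x=np.linalg.lstsq(A,b,rcond=None)[0];return x,np.linalg.norm(A@x-b)
E
python3 - <<'E'
import cv2,numpy as np
p=np.load("pics/top0_p.npy");c=p[165:290,230:440,::-1];c=cv2.convertScaleAbs(c,alpha=1.6)
cv2.imwrite("pics/t0z.png",cv2.resize(c,None,fx=3.8,fy=3.8,interpolation=cv2.INTER_CUBIC))
p=np.load("pics/side0_p.npy");c=p[200:350,245:435,::-1]
cv2.imwrite("pics/s0z.png",cv2.resize(c,None,fx=4,fy=4,interpolation=cv2.INTER_CUBIC))
E
```

```text
(no output)
```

View pics/t0z.png

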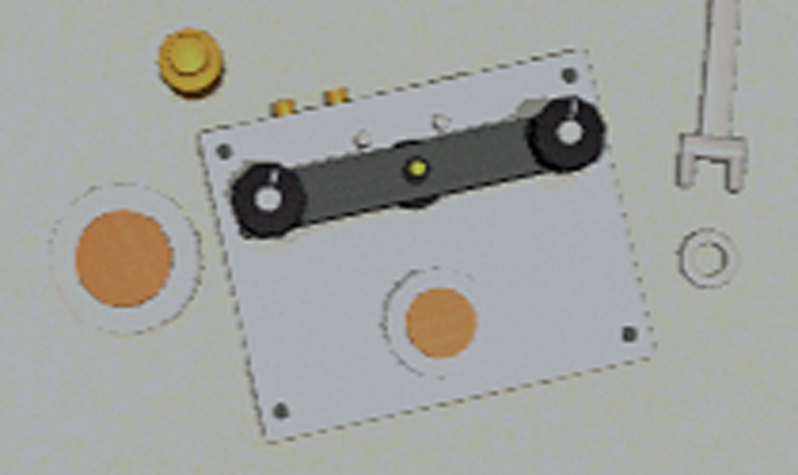

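View pics/s0z.png

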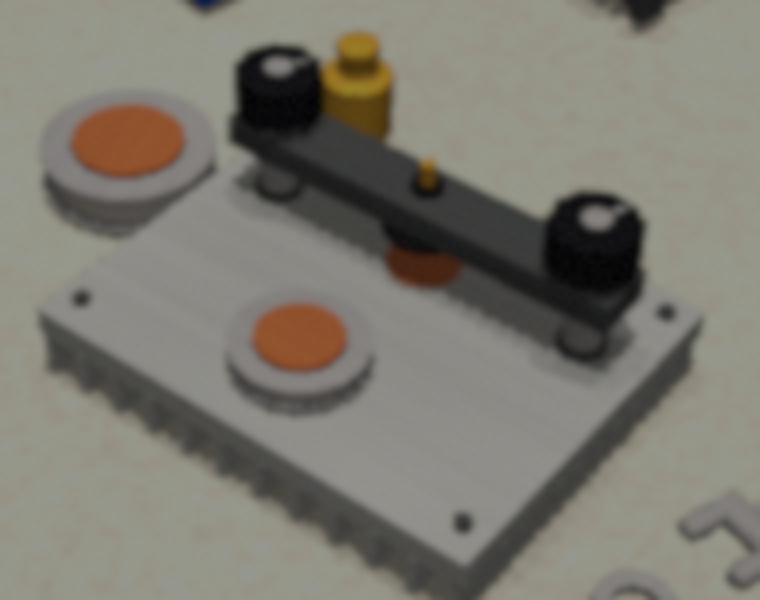

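```bash
cat > meas.py <<'E'
from h import *
def copper(p,lo,hi,box):
    hsv=cv2.cvtColor(p,cv2.COLOR_RGB2HSV);m=cv2.inRange(hsv,lo,hi)
    b=np.zeros_like(m);x0,y0,x1,y1=box;b[y0:y1,x0:x1]=1;m=m*b
    n,l,st,ce=cv2.connectedComponentsWithStats(m)
    return [(ce[i],st[i][4],st[i][2:4]) for i in range(1,n) if st[i][4]>15]
def bright_in_dark(p,box,thr):
    x0,y0,x1,y1=box;g=cv2.cvtColor(p,cv2.COLOR_RGB2GRAY)[y0:y1,x0:x1].astype(float);return g
E
python3 - <<'E'
from meas import *
for n,box in(("side",(245,200,435,350)),("top",(230,165,440,290))):
    p=np.load(f"pics/{n}0_p.npy")
    for c in copper(p,(5,110,60),(20,255,255),box): print(n,c)
    d=np.load(f"pics/{n}0_d.npy")
    hsv=cv2.cvtColor(p,cv2.COLOR_RGB2HSV)
# dark knob mask in both
for n,boxes in(("top",[(288,203,314,231),(366,186,392,214)]),("side",[(300,208,330,236),(378,245,408,275)])):
    p=np.load(f"pics/{n}0_p.npy");g=cv2.cvtColor(p,cv2.COLOR_RGB2GRAY);d=np.load(f"pics/{n}0_d.npy")
    for b in boxes:
        x0,y0,x1,y1=b;sub=g[y0:y1,x0:x1];
        if n=="top":print(sub)
        print(n,b)
E
```

```text
side (array([334.22077922, 222.4025974 ]), np.int32(231), array([18, 27], dtype=int32))
side (array([276.55, 234.75]), np.int32(380), array([28, 18], dtype=int32))
side (array([351.5, 243. ]), np.int32(24), array([4, 7], dtype=int32))
side (array([350.04424779, 266.53097345]), np.int32(113), array([18,  9], dtype=int32))
side (array([319.47959184, 283.79251701]), np.int32(294), array([22, 16], dtype=int32))
top (array([276.30434783, 176.        ]), np.int32(23), array([13,  9], dtype=int32))
top (array([283.75  , 180.8125]), np.int32(16), array([5, 8], dtype=int32))
top (array([261.875     , 232.59879032]), np.int32(496), array([25, 26], dtype=int32))
top (array([345.46666667, 249.49019608]), np.int32(255), array([18, 18], dtype=int32))
[[ 44  52  82 110 110 108 110 108 108 108 108 108 108 109 110 109 108 108
  109 108 108 107 108 108 108 108]
 [ 44  44  66 101 108 108 109 108 109 109 107 109 108 108 108 108 107 109
  108 108 109 108 108 108 109 108]
 [ 43  43  62  94 109 108 109 108 108 109 110 109 109 108 109 108 108 108
  108 108 108 108 108 108 109 109]
 [ 52  45  85 110 110 109 
[... 5154 characters left out ...]
 2   0   0   8  20  20  27  24  22  10   1
   37  87 114 110 110 108  97  81]
 [ 49  51  51  51  52  51  41  34  15   0   0   0  16   3   3   0  21  75
  108 111 110 107 108 109 104  99]
 [ 53  48  41  38  27   8  27  55  65  75  41  30  51  50  74 108 104 102
  105 109 108 108 107 108 107 106]
 [ 16  16  37  54  77 108 107 108 112 109 103 103 104 103 103 105 110 109
  109 108 108 108 108 109 109 108]
 [ 90 107 108 112 110 110 108 108 108 109 109 106 102 108 107 107 109 109
  109 108 109 108 108 109 108 105]
 [110 110 110 108 109 108 108 107 107 106 106 107 107 107 108 108 109 107
  110 108 108 108 107 110 108 104]]
top (366, 186, 392, 214)
side (300, 208, 330, 236)
side (378, 245, 408, 275)
```

```bash
cat >> meas.py <<'E'
def cap(p,x0,y0,x1,y1,bg=25):
    g=cv2.cvtColor(p,cv2.COLOR_RGB2GRAY).astype(float)[y0:y1,x0:x1];w=np.clip(g-bg,0,None);yy,xx=np.mgrid[y0:y1,x0:x1]
    return np.array([(w*xx).sum()/w.sum(),(w*yy).sum()/w.sum()])
E
python3 - <<'E'
from meas import *
p=np.load("pics/side0_p.npy");g=cv2.cvtColor(p,cv2.COLOR_RGB2GRAY)
print(g[208:236,303:330]);print(g[246:272,380:408])
t=np.load("pics/top0_p.npy")
print(cap(t,297,214,304,221),cap(t,376,197,384,203))
E
```

```text
[[149 150 150 150 149 149 149 149 150 150 150 149 149 150 150 150 150 149
  149 149 149 148 148 148 147 146 143]
 [150 149 150 149 149 149 150 149 148 147 145 146 148 148 149 149 148 148
  148 149 148 147 146 146 145 141 134]
 [150 150 150 150 148 146 143 139 136 131 126 128 133 135 135 136 137 139
  143 146 147 147 146 147 143 135 126]
 [150 150 148 143 137 131 121 110 101  91  82  83  89  92  95  99 104 115
  129 141 146 148 147 146 142 131 120]
 [149 149 141 125 108  93  77  63  53  41  35  37  39  42  44  49  56  74
  101 126 141 146 147 147 143 130 112]
 [148 143 125  96  65  44  32  25  29  38  45  50  46  41  33  30  33  47
   71 100 123 135 143 145 143 130 109]
 [143 129 102  63  34  21  16  29  54  75  89  91  88  80  66  58  61  64
   68  77  91 109 129 138 136 124 101]
 [128 101  67  36  19  14  23  48  84 108 119 121 120 115  99  84  80  76
   66  55  54  81 113 126 123 112  90]
 [114  71  36  20  15  20  25  58  97 120 127 129 129 125 110  84  65  55
   45  32  31  64 101 116 116 104  83]
 [108  59  25  17  17  17  23  51  86 110 120 122 121 114  96  66  39  26
   23  19
[... 4463 characters left out ...]
 10   6   5   6
    7   6   6  13   7  17  56  98 129 142]
 [ 41  30  17  12   7   8   6   8   5   7   8   6   9  11   9   9   9   9
    8   8   4   7   6  17  43  82 115 138]
 [ 41  33  23  12  12  11   6   8   8   9   7   4   5   7   8   9   8  11
    7   6   9   7   8  22  40  68 106 134]
 [ 36  31  25  19  16  11   9   9  10  10  10   7   7   7  10   7   8   9
    3   4   7   9   7  24  38  66 105 134]
 [ 32  28  26  23  21  16  17  12   9   8   9   6   4  10   7   7   8  10
    9   9  11  13  20  27  36  68 109 134]
 [ 29  28  26  26  27  26  23  18  13  13  10  11   8   9   8  10  10   8
   12  13  18  21  23  26  37  76 116 135]]
[300.11050328 216.89970824] [379.48579545 199.32102273]
```

```bash
python3 - <<'E'
from meas import *
t=np.load("pics/top0_p.npy");s=np.load("pics/side0_p.npy")
L=cap(t,297,214,304,221);R=cap(t,376,197,384,203)
sL=cap(s,309,213,319,220,30);sR=cap(s,389,250,399,258,30);print(sL,sR)
for a,b in((sL,L),(sR,R)): print("knob",tri(a,b), onplane("top",*b,102),onplane("side",*a,102))
P=[345.47,249.49];print("puck",tri((319.48,283.79),P),onplane("top",*P,51),onplane("side",319.48,283.79,51))
KL,KR=onplane("top",*L,102),onplane("top",*R,102)
v=KL-KR;print(np.linalg.norm(v),"yaw",np.arctan2(-v[0],v[1]))
# base holes in zoom: 
for (u,v) in((224,151),(570,75),(629,334),(281,411)):
    print("hole",onplane("top",230+(u+.5)/3.8-.5,165+(v+.5)/3.8-.5,35))
for (u,v) in((363,140),(441,121)): print("pin",onplane("top",230+(u+.5)/3.8-.5,165+(v+.5)/3.8-.5,47))
for (u,v) in((666,312),(82,298),(463,522)): print("side hole",onplane("side",245+(u+.5)/4-.5,200+(v+.5)/4-.5,35))
# bystanders
for nm,(u,v),z in(("big",(261.9,232.6),26),("weight",(280.3,181.5),55),("washer",(415.5,233),6)): print(nm,onplane("top",u,v,z))
d=np.load("pics/top0_d.npy")
for nm,(u,v) in(("puck",(345,249)),("knobL",(300,217)),("knobR",(379,199)),("base",(320,260)),("barm",(325,211)),("barr",(355,205)),("gripper",(20,440))): print(nm,pix3("top",u,v,d[v,u]))
E
```

```text
[314.24207593 216.03935911] [393.97948988 253.9545096 ]
knob (array([544.23152146,  66.29110958, 101.1581919 ]), np.float64(0.3154875738908979)) [544.33840642  66.14693485 102.        ] [543.32362362  65.51105322 102.        ]
knob (array([578.01012357, -90.40845391, 101.42194401]), np.float64(0.3199934993007599)) [578.11144399 -90.47799032 102.        ] [577.27497914 -90.7336989  102.        ]
puck (array([480.68092264, -26.08598296,  47.93590543]), np.float64(0.4814829494725343)) [480.88727659 -26.05996791  51.        ] [478.37191981 -28.36378356  51.        ]
160.22479599500738 yaw 0.21237827715831992
hole [576.82828054  91.28196392  35.        ]
hole [ 618.06044389 -100.89217861   35.        ]
hole [ 474.15199708 -131.27672856   35.        ]
hole [433.33213211  60.66545121  35.        ]
pin [581.04661431  14.79253858  47.        ]
pin [591.24830816 -28.02430505  47.        ]
side hole [ 617.06385892 -100.40129905   35.        ]
side hole [432.60649177  60.26329104  35.        ]
side hole [ 473.44395793 -131.0555714    35.        ]
big [518.33222    148.15790276  26.        ]
weight [622.12167787 107.38349457  55.        ]
washer [ 516.38477327 -180.98938655    6.        ]
puck [481.95637832 -25.26770797  48.73956735]
knobL [544.09526127  66.35634585 102.53178552]
knobR [578.34175503 -89.05275701 105.33287507]
base [459.68585417  26.285827    37.83608905]
barm [558.09606051  16.3345079   77.69005385]
barr [569.74652984 -44.21029489  78.82723272]
gripper [204.82831159 465.24972792 343.81421277]
```

```bash
cat > go.py <<'E'
from h import *
O=np.array([561.1,-12.1]);YAW=0.2122
ex=np.array([np.cos(YAW),np.sin(YAW)]);ey=np.array([-ex[1],ex[0]])
def c2w(x,y):return O+ex*x+ey*y
def w2c(p):d=np.array(p[:2])-O;return np.array([d@ex,d@ey])
from scipy.spatial.transform import Rotation as Rn
def rep():
    s=env.state();q=s["ee_rot"];R=Rn.from_quat([q[1],q[2],q[3],q[0]]).as_matrix()
    ya=np.degrees(np.arctan2(R[1,1],R[0,1]))
    print("t",round(float(s["clock"]),3),"pos",s["eef_pos"].round(2),"clamp",w2c(s["eef_pos"]).round(2),"yang",ya.round(2),"F",s["ft_force"].round(2),"T",s["torque"].round(3),"w",round(float(s["gripper_width"]),2),"q",np.degrees(s["q"]).round(1))
    return s,R
def to(xyz,yang=None):
    s,R=rep();d=R.T@(np.array(xyz)-s["eef_pos"])
    ya=np.degrees(np.arctan2(R[1,1],R[0,1]))
    print("tool delta cm",(d/10).round(3),"tool turn deg",None if yang is None else (ya-yang+180)%360-180)
E
python3 - <<'E'
from go import *
print(c2w(-130,0)); to([*c2w(-130,0),200],np.degrees(YAW)+90)
E
```

```text
[434.01590826 -39.47943801]
t 0.1 pos [236.67 523.54 259.92] clamp [-204.34  591.96] yang 65.66 F [-0.88  0.17 -0.87] T [ 0.017  0.012 -0.056] w 88.38 q [ 53.8  10.4  92.1   0.   77.6 -11.8]
tool delta cm [-41.186 -43.156   6.045] tool turn deg -36.4967797548112
```

play_rows --motion '[[[-3.43,-3.6,0,0,3.4],[-3.43,-3.6,0,0,3.4],[-3.43,-3.6,0,0,3.4],[-3.43,-3.6,0,0,3.4],[-3.43,-3.6,0,0,3.4],[-3.43,-3.6,0,0,3.4],[-3.43,-3.6,0,0,3.4],[-3.43,-3.6,0,0,3.4],[-3.43,-3.6,0,0,3.4],[-3.43,-3.6,0,0,3.4],[-3.43,-3.6,0,0,3.4],[-3.43,-3.56,0,0,3.4],[0,0,4,-9.1,3.4],[0,0,4,-9.1,3.4],[0,0,2,-9.1,3.4],[0,0,0,-9.2,3.4],[0,0,0,0,3.4]]]'

```text
clock: 2.22
eef_pos: [433.8, -38.9, 160.3]
ee_rot: [-0.0, -0.105, 0.994, 0.0]
ft_force: [-0.7, -0.2, 0.5]
gripper_width: 34.2
```

```bash
python3 - <<'E'
from go import *
to([*c2w(-130,0),68],np.degrees(YAW)+90)
E
```

```text
t 2.225 pos [433.78 -38.86 160.25] clamp [-130.1     0.65] yang 102.07 F [-0.68 -0.22  0.51] T [ 0.044 -0.03  -0.011] w 34.17 q [ -20.8   -0.8  116.7    0.    64.1 -122.9]
tool delta cm [-0.018 -0.071  9.225] tool turn deg -0.08418182210954228
```

play_rows --motion '[[[0,-0.05,4,0,3.4],[0,0,3.5,0,3.4],[0,0,1.2,0,3.4],[0,0,0.5,0,3.4],[0,0,0,0,3.4]]]'

```text
clock: 2.85
eef_pos: [434.9, -39.7, 69.5]
ee_rot: [0.001, -0.106, 0.994, -0.0]
ft_force: [1.1, -0.0, 0.8]
gripper_width: 34.0
```

```bash
python3 - <<'E'
from go import *
to([*c2w(-115,0),68],np.degrees(YAW)+90)
p,d=env.read_camera("side");cv2.imwrite("pics/side1.png",cv2.resize(p[150:390,200:500,::-1],None,fx=2.6,fy=2.5))
E
```

```text
t 2.85 pos [434.89 -39.67  69.47] clamp [-129.18   -0.37] yang 102.12 F [ 1.07 -0.03  0.8 ] T [ 0.071  0.01  -0.011] w 33.98 q [ -20.9    9.3  119.2   -0.    51.5 -123. ]
tool delta cm [-1.418  0.038  0.148] tool turn deg -0.03467243002489795
```

View pics/side1.png

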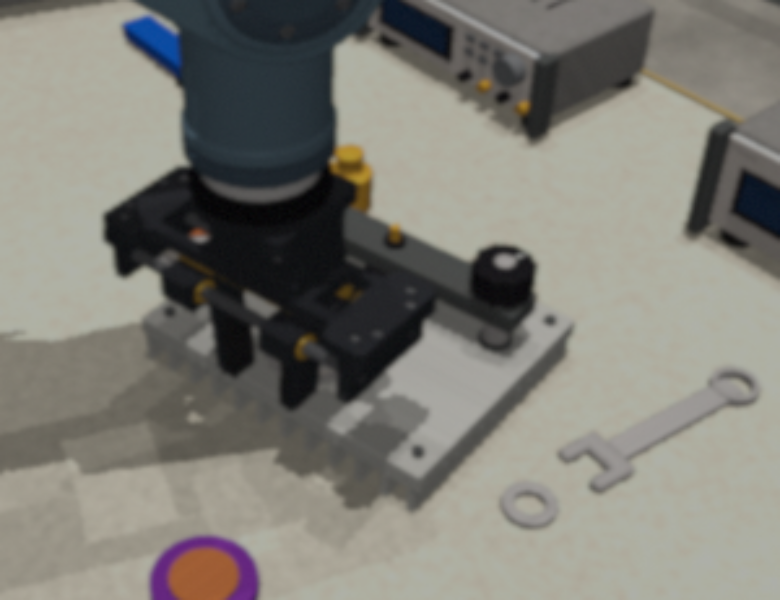

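```bash
python3 - <<'E'
from go import *
for x in(-166,-92):
  for y in(-93,):
    for z in(47,70,80,90,100,111):
      u=proj("side",[*c2w(x,y),z]);print(x,y,z,((u-[200,150])*[2.6,2.5]).round(0))
for y in(-17,-34,17,34):
  for x in (-138,-120): print(x,y,((proj("side",[*c2w(x,y),47.5])-[200,150])*[2.6,2.5]).round(0))
E
```

```text
-166 -93 47 [353. 490.]
-166 -93 70 [354. 464.]
-166 -93 80 [354. 452.]
-166 -93 90 [354. 439.]
-166 -93 100 [355. 427.]
-166 -93 111 [355. 413.]
-92 -93 47 [430. 415.]
-92 -93 70 [432. 388.]
-92 -93 80 [433. 376.]
-92 -93 90 [434. 364.]
-92 -93 100 [435. 352.]
-92 -93 111 [437. 338.]
-138 -17 [278. 400.]
-120 -17 [298. 383.]
-138 -34 [301. 413.]
-120 -34 [320. 396.]
-138 17 [235. 374.]
-120 17 [254. 358.]
-138 34 [213. 362.]
-120 34 [233. 347.]
```

play_rows --motion '[[[-0.5,0.03,0.15,0,3.4],[-0.4,0,0,0,3.4],[-0.2,0,0,0,3.4],[-0.2,0,0,0,3.4],[-0.2,0,0,0,3.4],[-0.2,0,0,0,3.4],[-0.3,0,0,0,3.4],[-0.4,0,0,0,3.4],[-0.5,0,0,0,3.4],[-0.5,0,0,0,3.4]]]'

```text
clock: 4.15
eef_pos: [467.9, -32.0, 67.2]
ee_rot: [0.0, -0.106, 0.994, -0.0]
ft_force: [-1.9, -0.0, -0.2]
gripper_width: 34.1
```

```bash
python3 - <<'E'
from go import *
to([*c2w(-40,0),68],np.degrees(YAW)+90)
p,d=env.read_camera("top");cv2.imwrite("pics/top1.png",cv2.resize(p[150:310,230:440,::-1],None,fx=3.7,fy=3.7))
E
```

```text
t 4.15 pos [467.85 -32.    67.21] clamp [-95.35   0.18] yang 102.16 F [-1.88 -0.03 -0.21] T [ 0.008  0.226 -0.032] w 34.07 q [ -18.5   13.2  114.7   -0.    52.1 -120.6]
tool delta cm [-5.535 -0.018 -0.078] tool turn deg 0.00017873653791866673
```

View pics/top1.png

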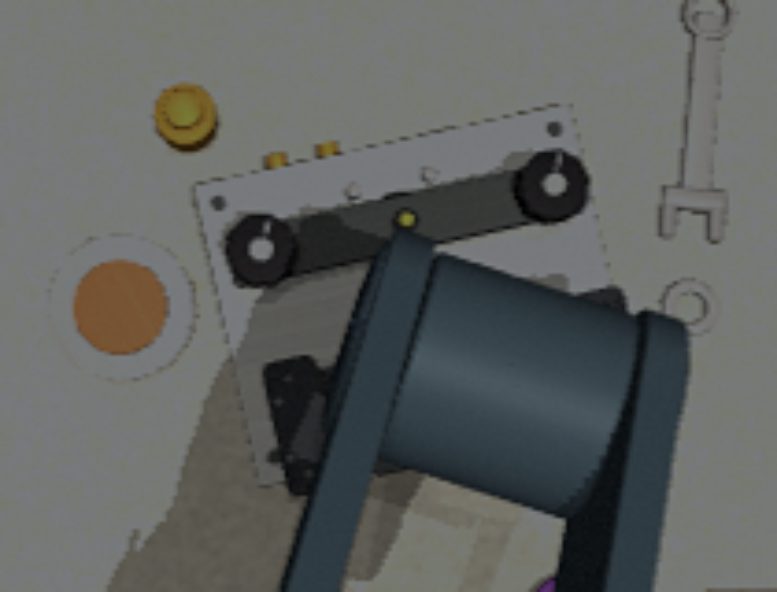

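The top view shows only the arm and gripper over the puck, so the push itself is hidden. The force reads about 2 N, which means the fingers are in contact. I'll keep pushing.

play_rows --motion '[[[-0.5,0,0,0,3.4],[-0.5,0,0,0,3.4],[-0.5,0,0,0,3.4],[-0.5,0,0,0,3.4],[-0.5,0,0,0,3.4],[-0.5,0,0,0,3.4],[-0.5,0,0,0,3.4],[-0.5,0,0,0,3.4],[-0.5,0,0,0,3.4],[-0.3,0,0,0,3.4],[-0.2,0,0,0,3.4],[-0.1,0,0,0,3.4],[-0.1,0,0,0,3.4]]]'

```text
clock: 5.82
eef_pos: [518.2, -21.0, 67.2]
ee_rot: [-0.0, -0.106, 0.994, 0.0]
ft_force: [-0.6, -0.8, 0.6]
gripper_width: 34.0
```

```bash
python3 - <<'E'
from go import *
to([*c2w(-33.7,0),68],np.degrees(YAW)+90)
E
```

```text
t 5.825 pos [518.17 -21.05  67.2 ] clamp [-43.85   0.3 ] yang 102.16 F [-0.63 -0.81  0.61] T [-0.026  0.323  0.032] w 33.97 q [ -15.5   18.6  107.5   -0.    53.9 -117.6]
tool delta cm [-1.015 -0.03  -0.08 ] tool turn deg -0.0003858659742377313
```

play_rows --motion '[[[-0.1,-0.03,0,0,3.4],[-0.1,0,0,0,3.4],[-0.1,0,0,0,3.4],[-0.1,0,0,0,3.4],[-0.1,0,0,0,3.4],[-0.1,0,0,0,3.4]]]'

```text
clock: 6.58
eef_pos: [524.2, -20.1, 67.2]
ee_rot: [-0.0, -0.106, 0.994, 0.0]
ft_force: [-1.7, -0.2, -0.1]
gripper_width: 34.4
```

play_rows --motion '[[[-0.05,0,0,0,3.4],[-0.05,0,0,0,3.4]]]'

```text
clock: 6.82
eef_pos: [525.2, -19.9, 67.3]
ee_rot: [0.0, -0.106, 0.994, -0.0]
ft_force: [-0.6, 0.7, -0.1]
gripper_width: 34.1
```

play_rows --motion '[[[-0.05,0,0,0,3.4]]]'

```text
clock: 6.95
eef_pos: [525.6, -19.8, 67.2]
ee_rot: [-0.0, -0.106, 0.994, -0.0]
ft_force: [-1.8, -1.1, 0.9]
gripper_width: 34.0
```

play_rows --motion '[[[-0.05,0,0,0,3.4]]]'

```text
clock: 7.08
eef_pos: [526.1, -19.6, 67.2]
ee_rot: [0.0, -0.106, 0.994, 0.0]
ft_force: [-1.4, -0.4, 1.6]
gripper_width: 33.9
```

play_rows --motion '[[[-0.05,0,0,0,3.4],[-0.05,0,0,0,3.4]]]'

```text
clock: 7.32
eef_pos: [527.1, -19.4, 67.2]
ee_rot: [0.0, -0.106, 0.994, -0.0]
ft_force: [-1.1, -1.2, 0.6]
gripper_width: 34.1
```

play_rows --motion '[[[-0.05,0,0,0,3.4]]]'

```text
clock: 7.45
eef_pos: [527.6, -19.3, 67.2]
ee_rot: [0.0, -0.106, 0.994, -0.0]
ft_force: [-0.6, -0.2, -0.2]
gripper_width: 34.3
```

play_rows --motion '[[[-0.05,0,0,0,3.4]]]'

```text
clock: 7.58
eef_pos: [528.1, -19.2, 67.2]
ee_rot: [-0.0, -0.106, 0.994, 0.0]
ft_force: [-0.6, -0.9, 0.0]
gripper_width: 34.1
```

play_rows --motion '[[[-0.05,0,0,0,3.4]]]'

```text
clock: 7.7
eef_pos: [528.5, -19.1, 67.2]
ee_rot: [-0.0, -0.106, 0.994, 0.0]
ft_force: [-1.9, -0.4, -0.0]
gripper_width: 34.0
```

```bash
python3 - <<'E'
from go import *
rep()
p,d=env.read_camera("side");cv2.imwrite("pics/side2.png",cv2.resize(p[190:330,270:430,::-1],None,fx=4.2,fy=4.2,interpolation=cv2.INTER_CUBIC))
E
```

```text
t 7.7 pos [528.54 -19.11  67.2 ] clamp [-3.331e+01  1.000e-02] yang 102.16 F [-1.9  -0.41 -0.  ] T [ 0.04   0.301 -0.004] w 33.96 q [ -14.9   19.7  106.    -0.    54.3 -117.1]
```

View pics/side2.png

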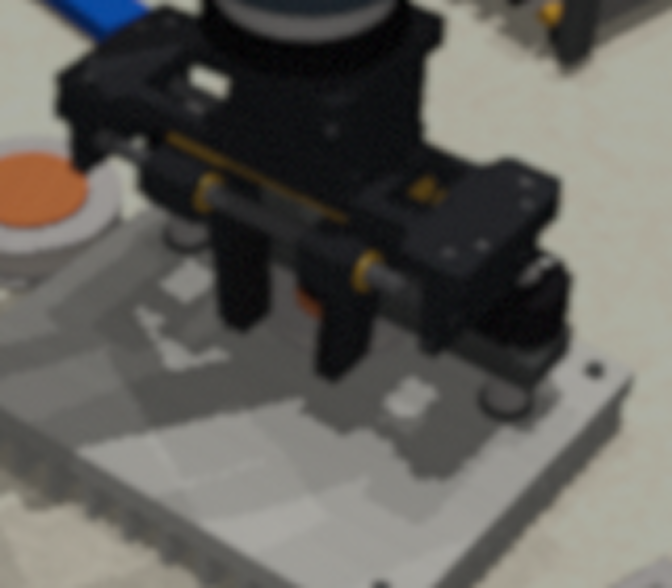

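The view shows copper between the fingers near zoomed (310,300). The puck is travelling with them but isn't seated yet, so I'll continue in 0.5 mm steps.

play_rows --motion '[[[-0.05,0,0,0,3.4]]]'

```text
clock: 7.88
eef_pos: [528.8, -19.0, 67.1]
ee_rot: [-0.0, -0.106, 0.994, 0.0]
ft_force: [-3.5, -0.5, 1.7]
gripper_width: 34.0
```

play_rows --motion '[[[-0.05,0,0,0,3.4]]]'

```text
clock: 8.0
eef_pos: [529.1, -18.9, 67.1]
ee_rot: [-0.001, -0.106, 0.994, 0.0]
ft_force: [-4.9, -0.7, 2.4]
gripper_width: 34.2
```

play_rows --motion '[[[-0.05,0,0,0,3.4]]]'

```text
clock: 8.12
eef_pos: [529.3, -18.8, 67.0]
ee_rot: [-0.001, -0.106, 0.994, 0.0]
ft_force: [-5.6, -1.4, 2.8]
gripper_width: 33.9
```

play_rows --motion '[[[-0.05,0,0,0,3.4]]]'

```text
clock: 8.25
eef_pos: [529.5, -18.6, 66.9]
ee_rot: [-0.001, -0.106, 0.994, 0.0]
ft_force: [-6.3, -1.4, 3.5]
gripper_width: 33.8
```

play_rows --motion '[[[-0.05,0,0,0,3.4],[-0.05,0,0,0,3.4]]]'

```text
clock: 8.5
eef_pos: [529.9, -18.5, 66.8]
ee_rot: [-0.002, -0.106, 0.994, 0.0]
ft_force: [-10.0, -3.1, 4.1]
gripper_width: 34.1
```

```bash
python3 - <<'E'
from go import *
rep()
E
```

```text
t 8.5 pos [529.85 -18.48  66.77] clamp [-31.89   0.35] yang 102.18 F [-10.04  -3.08   4.06] T [-0.299  1.51  -0.044] w 34.14 q [-1.480e+01  2.000e+01  1.056e+02 -1.000e-01  5.460e+01 -1.169e+02]
```

play_rows --motion '[[[0.2,0,0,0,3.4],[0.8,0,0,0,3.4],[2,0,0,0,3.4],[4,0,-1,0,4.5],[4,0,-5,0,6.0],[0,0,-5,0,6.0],[0,0,-2,0,6.0]]]'

```text
clock: 9.38
eef_pos: [426.3, -42.2, 199.5]
ee_rot: [0.003, -0.106, 0.994, -0.002]
ft_force: [0.8, -0.5, -0.2]
gripper_width: 59.9
```

```bash
python3 - <<'E'
from go import *
rep()
p,d=env.read_camera("side");np.save("pics/side3_p.npy",p);cv2.imwrite("pics/side3.png",cv2.resize(p[190:330,270:430,::-1],None,fx=4.2,fy=4.2,interpolation=cv2.INTER_CUBIC))
p,d=env.read_camera("top");np.save("pics/top3_p.npy",p);cv2.imwrite("pics/top3.png",cv2.resize(cv2.convertScaleAbs(p[150:310,230:440,::-1],alpha=1.5),None,fx=3.7,fy=3.7))
E
```

```text
t 9.375 pos [426.34 -42.23 199.49] clamp [-138.09   -1.08] yang 102.13 F [ 0.78 -0.51 -0.25] T [ 0.044 -0.065 -0.011] w 59.86 q [ -21.6   -5.5  116.     0.    69.  -123.8]
```

View pics/side3.png

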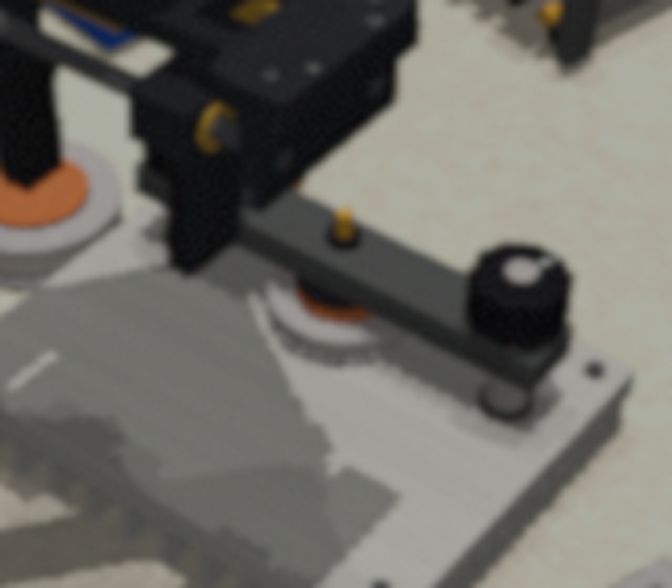

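View pics/top3.png

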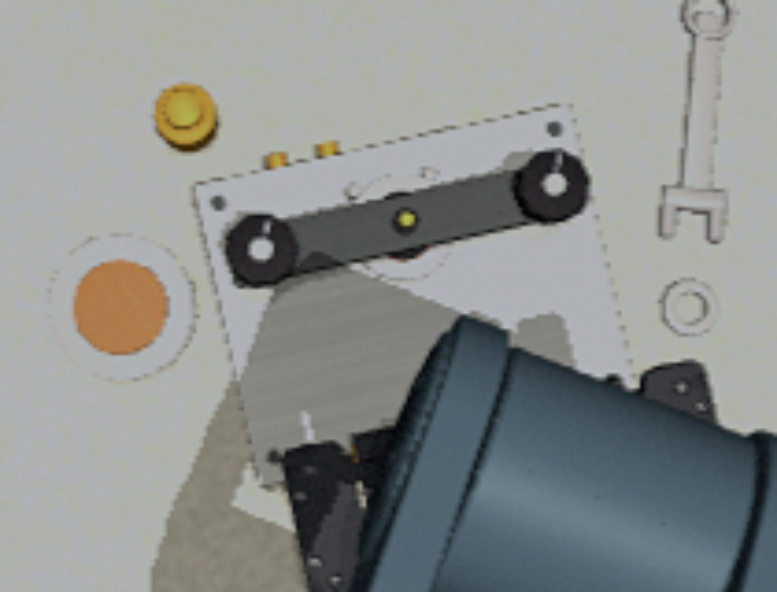

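```bash
python3 - <<'E'
from go import *
p=np.load("pics/top3_p.npy");c=cv2.resize(cv2.convertScaleAbs(p[185:235,300:380,::-1],alpha=1.7),None,fx=10,fy=10,interpolation=cv2.INTER_CUBIC)
for a in np.linspace(0,2*np.pi,72):
    w=c2w(30*np.cos(a),30*np.sin(a));u=proj("top",[*w,51]);q=((u-[300,185]+.5)*10).astype(int)
    cv2.circle(c,tuple(int(k) for k in q),1,(0,0,255),-1)
for y in(21.9,-21.9):
  for a in np.linspace(0,2*np.pi,24):
    u=proj("top",[*c2w(26+4*np.cos(a),y+4*np.sin(a)),47]);q=((u-[300,185]+.5)*10).astype(int);cv2.circle(c,tuple(int(k) for k in q),1,(255,0,0),-1)
cv2.imwrite("pics/ov3.png",c)
E
```

```text
(no output)
```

View pics/ov3.png

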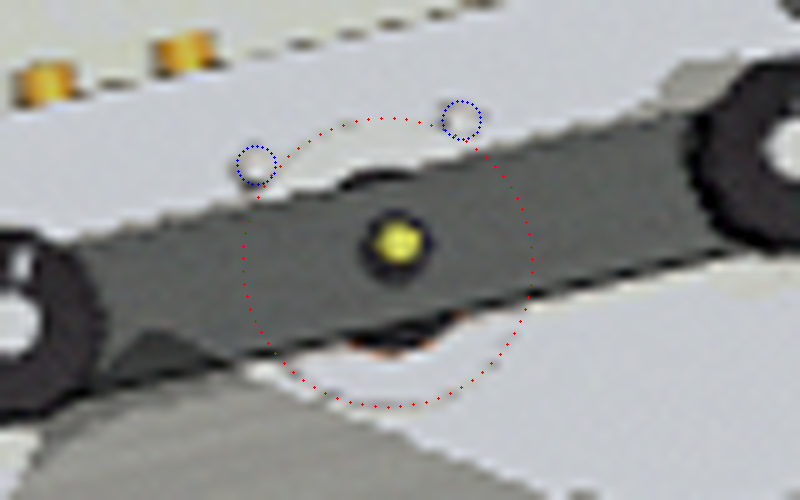

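Top overlay: the puck rim matches the predicted home circle centred at about (388,262), and it touches both pins at (257,165) and (462,120). The puck is home. Next is the left knob.

```bash
python3 - <<'E'
from go import *
to([544.1,66.1,150]); to([578,-90.5,150])
E
```

```text
t 9.475 pos [426.84 -42.25 198.96] clamp [-137.6   -1.2] yang 102.15 F [-0.03 -0.48 -0.22] T [0.048 0.019 0.002] w 60.03 q [ -21.6   -5.4  116.     0.    68.9 -123.8]
tool delta cm [-13.713   8.144   4.953] tool turn deg None
t 9.475 pos [426.84 -42.25 198.96] clamp [-137.6   -1.2] yang 102.15 F [-0.03 -0.48 -0.22] T [0.048 0.019 0.002] w 60.03 q [ -21.6   -5.4  116.     0.    68.9 -123.8]
tool delta cm [-13.729  -7.879   5.018] tool turn deg None
```

play_rows --motion '[[[-3.43,2.04,0.5,0,6],[-3.43,2.04,0.5,0,6],[-3.43,2.04,0.5,0,6],[-3.42,2.02,0.5,0,6],[0,0,2.9,0,6],[0,0,0,0,6],[0,0,0,0,6]]]'

```text
clock: 10.35
eef_pos: [541.5, 66.8, 146.8]
ee_rot: [-0.0, -0.106, 0.994, 0.0]
ft_force: [-0.2, 0.2, 0.2]
gripper_width: 60.1
```

```bash
python3 - <<'E'
from go import *
to([544.1,66.1,105])
E
```

```text
t 10.35 pos [541.45  66.8  146.77] clamp [-2.59 81.27] yang 102.14 F [-0.2   0.19  0.23] T [ 0.082 -0.024 -0.049] w 60.1 q [  -5.4   14.2  101.7    0.    64.1 -107.6]
tool delta cm [-0.247 -0.125  4.177] tool turn deg None
```

play_rows --motion '[[[-0.25,-0.12,2.5,0,6],[0,0,1.5,0,6],[0,0,0.2,0,6],[0,0,0,0,6]]]'

```text
clock: 10.85
eef_pos: [544.7, 66.2, 105.6]
ee_rot: [0.0, -0.106, 0.994, -0.0]
ft_force: [-0.0, -0.0, -0.6]
gripper_width: 60.0
```

```bash
python3 - <<'E'
from go import *
to([544.1,66.1,105])
p,d=env.read_camera("side");cv2.imwrite("pics/side4.png",cv2.resize(p[160:320,240:440,::-1],None,fx=3.8,fy=3.7,interpolation=cv2.INTER_CUBIC))
E
```

```text
t 10.85 pos [544.72  66.21 105.58] clamp [ 0.48 80.  ] yang 102.15 F [-0.02 -0.03 -0.58] T [ 0.051  0.006 -0.022] w 60.01 q [  -5.5   18.1  102.4   -0.    59.4 -107.6]
tool delta cm [0.063 0.003 0.058] tool turn deg None
```

View pics/side4.png

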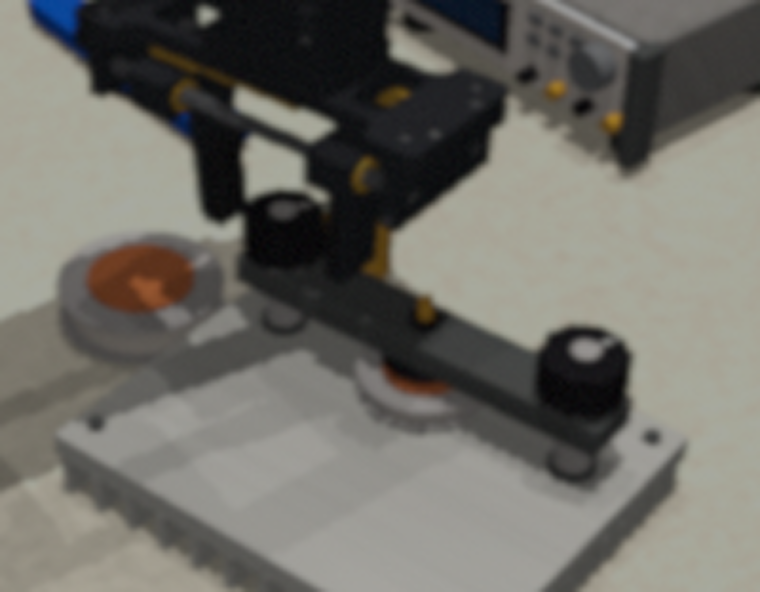

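Fingers straddle the left knob, at zoomed (285,228). Closing on it.

play_rows --motion '[[[0.04,0,0.05,0,4.2],[0,0,0,0,3.4],[0,0,0,0,3.4],[0,0,0,0,3.4]]]' --grip_force 25

```text
clock: 11.4
eef_pos: [544.2, 66.4, 104.8]
ee_rot: [0.0, -0.106, 0.994, 0.0]
ft_force: [-1.5, 2.0, 3.3]
gripper_width: 37.3
```

```bash
python3 - <<'E'
from go import *
rep()
E
```

```text
t 11.4 pos [544.21  66.44 104.84] clamp [3.000e-02 8.033e+01] yang 102.17 F [-1.46  1.98  3.32] T [ 0.229  0.077 -0.007] w 37.34 q [  -5.5   18.1  102.5    0.    59.4 -107.6]
```

play_rows --motion '[[[0,0,0.025,9,3.2],[0,0,0.025,9,3.2],[0,0,0.025,9,3.2]]]' --grip_force 40

```text
clock: 11.78
eef_pos: [544.2, 66.4, 104.1]
ee_rot: [0.0, 0.131, 0.991, -0.0]
ft_force: [-2.1, 1.7, 4.2]
gripper_width: 37.3
```

```bash
python3 - <<'E'
from go import *
rep()
E
```

```text
t 11.775 pos [544.21  66.37 104.1 ] clamp [2.000e-02 8.026e+01] yang 74.91 F [-2.13  1.69  4.21] T [0.143 0.158 0.203] w 37.27 q [ -5.5  18.2 102.5  -0.   59.3 -80.4]
```

play_rows --motion '[[[0,0,0.025,9,3.2],[0,0,0.025,9,3.2]]]'

```text
clock: 12.02
eef_pos: [544.2, 66.3, 103.6]
ee_rot: [0.0, 0.285, 0.959, -0.0]
ft_force: [-0.2, 0.6, 3.4]
gripper_width: 37.3
```

```bash
python3 - <<'E'
from go import *
rep()
E
```

```text
t 12.025 pos [544.2   66.34 103.59] clamp [-0.   80.24] yang 56.91 F [-0.18  0.61  3.45] T [0.114 0.172 0.282] w 37.27 q [ -5.5  18.2 102.5  -0.   59.2 -62.4]
```

play_rows --motion '[[[0,0,0,0,3.2]]]'

```text
clock: 12.15
eef_pos: [544.2, 66.3, 103.6]
ee_rot: [0.0, 0.282, 0.959, 0.0]
ft_force: [-0.8, 1.2, 3.9]
gripper_width: 37.4
```

```bash
python3 - <<'E'
from go import *
rep()
E
```

```text
t 12.15 pos [544.22  66.33 103.61] clamp [2.000e-02 8.022e+01] yang 57.22 F [-0.8   1.18  3.94] T [ 0.124  0.226 -0.235] w 37.39 q [ -5.5  18.2 102.5   0.   59.2 -62.7]
```

play_rows --motion '[[[0,0,0,0,6],[0,0,0,0,6],[0,0,-1.5,0,6],[0,0,-1.5,0,6],[-2.83,-2.84,0,0,6],[-2.83,-2.84,0,0,6],[-2.83,-2.84,0,0,6],[-2.83,-2.84,0,0,6],[0,0,0,0,6]]]'

```text
clock: 13.28
eef_pos: [578.7, -93.5, 134.9]
ee_rot: [0.001, 0.284, 0.959, -0.0]
ft_force: [0.3, 0.1, 0.4]
gripper_width: 59.8
```

```bash
python3 - <<'E'
from go import *
to([578,-90.5,105])
p,d=env.read_camera("top");cv2.imwrite("pics/top5.png",cv2.resize(cv2.convertScaleAbs(p[150:310,230:440,::-1],alpha=1.5),None,fx=3.7,fy=3.7))
E
```

```text
t 13.275 pos [578.7  -93.46 134.86] clamp [ 7.000e-02 -8.324e+01] yang 56.98 F [0.28 0.1  0.41] T [0.02  0.049 0.026] w 59.75 q [-20.8  19.7  96.2  -0.   63.9 -77.7]
tool delta cm [0.228 0.21  2.986] tool turn deg None
```

View pics/top5.png

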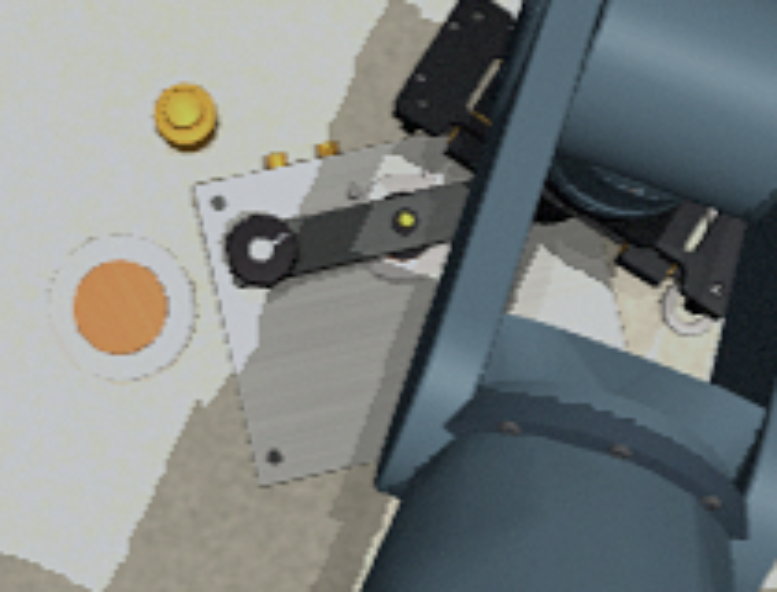

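The left pointer has turned about 45° clockwise (zoomed (285,237)), so there was no slip. Now lowering onto the right knob.

play_rows --motion '[[[0.22,0.2,1.5,0,6],[0,0,1.3,0,6],[0,0,0.1,0,6],[0,0,0,0,6]]]'

```text
clock: 13.82
eef_pos: [576.7, -87.2, 103.9]
ee_rot: [-0.0, 0.282, 0.959, 0.0]
ft_force: [-0.2, -0.2, -0.1]
gripper_width: 60.1
```

```bash
python3 - <<'E'
from go import *
to([578,-90.5,105])
E
```

```text
t 13.825 pos [576.68 -87.15 103.91] clamp [ -0.58 -76.65] yang 57.21 F [-0.18 -0.15 -0.12] T [-0.034 -0.011 -0.022] w 60.06 q [-20.2  22.   97.2  -0.   60.8 -77.5]
tool delta cm [-0.292 -0.21  -0.109] tool turn deg None
```

play_rows --motion '[[[-0.29,-0.21,-0.1,0,6],[0,0,0,0,6],[0,0,0,0,4.2],[0,0,0,0,3.4],[0,0,0,0,3.2],[0,0,0,0,3.2]]]'

```text
clock: 14.58
eef_pos: [578.4, -90.6, 105.4]
ee_rot: [0.0, 0.283, 0.959, 0.0]
ft_force: [2.2, 4.8, -0.3]
gripper_width: 36.8
```

```bash
python3 - <<'E'
from go import *
rep()
E
```

```text
t 14.575 pos [578.42 -90.56 105.4 ] clamp [  0.4  -80.35] yang 57.17 F [ 2.19  4.84 -0.26] T [ 0.486 -0.337 -0.082] w 36.83 q [-20.5  22.1  96.9   0.1  60.9 -77.7]
```

play_rows --motion '[[[0,0,0.025,9,3.2],[0,0,0.025,9,3.2],[0,0,0.025,9,3.2],[0,0,0.025,9,3.2],[0,0,0.025,9,3.2]]]'

```text
clock: 15.2
eef_pos: [577.9, -91.0, 104.1]
ee_rot: [-0.0, 0.63, 0.777, -0.0]
ft_force: [-0.5, 1.7, 2.0]
gripper_width: 37.0
```

```bash
python3 - <<'E'
from go import *
rep()
E
```

```text
t 15.2 pos [577.92 -90.96 104.14] clamp [ -0.17 -80.63] yang 11.91 F [-0.47  1.67  2.04] T [0.166 0.204 0.195] w 37.01 q [-20.6  22.2  97.   -0.   60.9 -32.5]
```

play_rows --motion '[[[0,0,0.025,9,3.2],[0,0,0.025,9,3.2]]]'

```text
clock: 15.45
eef_pos: [577.6, -91.0, 103.6]
ee_rot: [-0.0, 0.744, 0.669, -0.001]
ft_force: [-2.2, 1.8, 3.4]
gripper_width: 37.3
```

```bash
python3 - <<'E'
from go import *
rep()
E
```

```text
t 15.45 pos [577.64 -90.95 103.63] clamp [ -0.43 -80.57] yang -6.09 F [-2.21  1.78  3.42] T [0.171 0.397 0.265] w 37.3 q [-20.6  22.2  97.   -0.   60.8 -14.5]
```

play_rows --motion '[[[0,0,0.025,9,3.2],[0,0,0.025,9,3.2]]]'

```text
clock: 15.7
eef_pos: [577.4, -90.9, 103.1]
ee_rot: [-0.001, 0.839, 0.544, -0.001]
ft_force: [-3.9, 2.6, 4.9]
gripper_width: 37.1
```

```bash
python3 - <<'E'
from go import *
rep()
E
```

```text
t 15.7 pos [577.4  -90.92 103.1 ] clamp [ -0.67 -80.48] yang -24.09 F [-3.9   2.61  4.88] T [0.267 0.599 0.295] w 37.09 q [-20.6  22.3  97.   -0.   60.8   3.6]
```

play_rows --motion '[[[0,0,0,0,3.2]]]'

```text
clock: 15.82
eef_pos: [577.4, -90.9, 103.1]
ee_rot: [-0.001, 0.838, 0.546, -0.001]
ft_force: [-4.1, 1.0, 4.2]
gripper_width: 37.3
```

```bash
python3 - <<'E'
from go import *
rep()
E
```

```text
t 15.825 pos [577.4  -90.91 103.06] clamp [ -0.67 -80.47] yang -23.77 F [-4.11  0.99  4.23] T [ 0.196  0.817 -0.235] w 37.27 q [-20.6  22.3  97.   -0.   60.8   3.2]
```

play_rows --motion '[[[0,0,0,0,6],[0,0,0,0,6],[0,0,-1.5,0,6],[0,0,-1.5,0,6],[3.26,-2.35,0,0,6],[3.26,-2.35,0,0,6],[3.26,-2.34,0,0,6],[3.26,-2.34,0,0,6],[0,0,1.45,0,6],[0,0,1.45,0,6],[0,0,0,0,6],[0,0,0,0,6]]]'

```text
clock: 17.32
eef_pos: [545.3, 65.2, 104.0]
ee_rot: [-0.0, 0.838, 0.545, -0.0]
ft_force: [0.7, -0.2, 0.7]
gripper_width: 59.9
```

```bash
python3 - <<'E'
from go import *
to([544.2,66.3,103.6])
E
```

```text
t 17.325 pos [545.3   65.17 103.95] clamp [ 0.83 78.87] yang -23.92 F [ 0.71 -0.23  0.68] T [-0.052  0.1   -0.018] w 59.92 q [ -5.6  18.3 102.4  -0.   59.3  18.4]
tool delta cm [ 0.058 -0.147  0.035] tool turn deg None
```

play_rows --motion '[[[0.06,-0.14,0,0,4.8],[0,0,0,0,4],[0,0,0,0,3.2],[0,0,0,0,3.2],[0,0,0,0,3.2]]]'

```text
clock: 17.95
eef_pos: [544.3, 67.1, 104.3]
ee_rot: [0.0, 0.838, 0.546, 0.0]
ft_force: [0.8, -2.4, 1.1]
gripper_width: 37.1
```

```bash
python3 - <<'E'
from go import *
rep()
E
```

```text
t 17.95 pos [544.35  67.05 104.32] clamp [ 0.29 80.9 ] yang -23.84 F [ 0.77 -2.35  1.14] T [-0.282 -0.112  0.   ] w 37.11 q [ -5.4  18.2 102.5  -0.   59.3  18.5]
```

play_rows --motion '[[[0,0,0.025,9,3.2],[0,0,0.025,9,3.2],[0,0,0.025,9,3.2]]]'

```text
clock: 18.32
eef_pos: [544.6, 66.9, 103.6]
ee_rot: [0.001, 0.943, 0.333, 0.001]
ft_force: [2.1, -2.2, 0.1]
gripper_width: 37.1
```

```bash
python3 - <<'E'
from go import *
rep()
E
```

```text
t 18.325 pos [544.58  66.92 103.6 ] clamp [ 0.49 80.72] yang -51.09 F [ 2.06 -2.24  0.1 ] T [-0.387 -0.187  0.28 ] w 37.07 q [ -5.4  18.2 102.5  -0.   59.2  45.7]
```

play_rows --motion '[[[0,0,0.025,9,3.2]]]'

```text
clock: 18.45
eef_pos: [544.6, 66.8, 103.3]
ee_rot: [0.001, 0.966, 0.258, 0.001]
ft_force: [2.1, -2.2, 0.4]
gripper_width: 37.2
```

```bash
python3 - <<'E'
from go import *
rep()
E
```

```text
t 18.45 pos [544.63  66.81 103.34] clamp [ 0.52 80.61] yang -60.09 F [ 2.05 -2.17  0.45] T [-0.52  -0.176  0.223] w 37.19 q [-5.400e+00  1.830e+01  1.025e+02 -1.000e-01  5.910e+01  5.470e+01]
```

play_rows --motion '[[[0,0,0.025,9,3.2]]]'

```text
clock: 18.58
eef_pos: [544.7, 66.7, 103.1]
ee_rot: [0.001, 0.983, 0.181, 0.001]
ft_force: [2.0, -3.0, 0.5]
gripper_width: 37.0
```

```bash
python3 - <<'E'
from go import *
rep()
E
```

```text
t 18.575 pos [544.66  66.74 103.07] clamp [ 0.53 80.53] yang -69.09 F [ 2.03 -2.99  0.49] T [-0.559 -0.142  0.272] w 36.96 q [-5.400e+00  1.830e+01  1.025e+02 -1.000e-01  5.910e+01  6.370e+01]
```

play_rows --motion '[[[0,0,0.025,9,3.2]]]'

```text
clock: 18.7
eef_pos: [544.7, 66.6, 102.9]
ee_rot: [0.001, 0.995, 0.104, 0.001]
ft_force: [1.7, -3.1, -0.1]
gripper_width: 37.2
```

```bash
python3 - <<'E'
from go import *
rep()
E
```

```text
t 18.7 pos [544.7   66.64 102.85] clamp [ 0.55 80.42] yang -78.09 F [ 1.65 -3.11 -0.1 ] T [-0.603 -0.188  0.218] w 37.23 q [-5.400e+00  1.830e+01  1.025e+02 -1.000e-01  5.910e+01  7.270e+01]
```

play_rows --motion '[[[0,0,0.025,9,3.2]]]'

```text
clock: 18.82
eef_pos: [544.7, 66.5, 102.6]
ee_rot: [0.001, 1.0, 0.025, 0.001]
ft_force: [1.6, -4.5, 0.7]
gripper_width: 37.1
```

```bash
python3 - <<'E'
from go import *
rep()
E
```

```text
t 18.825 pos [544.7   66.51 102.58] clamp [ 0.53 80.3 ] yang -87.09 F [ 1.55 -4.52  0.75] T [-0.667 -0.217  0.212] w 37.1 q [-5.400e+00  1.830e+01  1.025e+02 -1.000e-01  5.900e+01  8.170e+01]
```

play_rows --motion '[[[0,0,0.025,9,3.2]]]'

```text
clock: 18.95
eef_pos: [544.7, 66.4, 102.4]
ee_rot: [0.001, 0.999, -0.053, 0.001]
ft_force: [2.3, -4.3, -1.3]
gripper_width: 37.1
```

```bash
python3 - <<'E'
from go import *
rep()
E
```

```text
t 18.95 pos [544.73  66.44 102.38] clamp [ 0.54 80.22] yang -96.09 F [ 2.32 -4.31 -1.3 ] T [-0.746 -0.147  0.313] w 37.14 q [-5.400e+00  1.830e+01  1.025e+02 -1.000e-01  5.900e+01  9.070e+01]
```

play_rows --motion '[[[0,0,0,0,3.2],[0,0,0,0,5.4],[0,0,0,0,5.4],[0,0,-1.5,0,5.4],[0,0,-1.5,0,5.4],[0,0,0,0,5.4]]]'

```text
clock: 19.7
eef_pos: [545.4, 67.3, 134.3]
ee_rot: [0.0, 0.999, -0.051, 0.002]
ft_force: [-0.8, -0.1, -0.5]
gripper_width: 54.2
```

```bash
python3 - <<'E'
from go import *
to([577.7,-90.7,103])
E
```

```text
t 19.7 pos [545.41  67.25 134.33] clamp [ 1.38 80.88] yang -95.83 F [-0.79 -0.07 -0.55] T [0.034 0.199 0.036] w 54.18 q [ -5.3  15.5 101.7   0.   62.5  90.5]
tool delta cm [ 4.802 15.386  3.152] tool turn deg None
```

play_rows --motion '[[[1.2,3.85,0,0,5.4],[1.2,3.85,0,0,5.4],[1.2,3.85,0,0,5.4],[1.2,3.84,0,0,5.4],[0,0,1.4,0,5.4],[0,0,1.4,0,5.4],[0,0,0,0,5.4],[0,0,0,0,5.4]]]'

```text
clock: 20.7
eef_pos: [575.9, -89.6, 103.8]
ee_rot: [-0.0, 0.999, -0.05, -0.0]
ft_force: [-0.1, 0.8, 0.3]
gripper_width: 53.9
```

```bash
python3 - <<'E'
from go import *
to([577.7,-90.7,103.4])
E
```

```text
t 20.7 pos [575.9  -89.62 103.83] clamp [ -1.86 -78.89] yang -95.76 F [-0.11  0.83  0.29] T [ 0.013  0.18  -0.025] w 53.87 q [-20.5  22.   97.3   0.   60.7  75.2]
tool delta cm [0.19  0.09  0.043] tool turn deg None
```

play_rows --motion '[[[0.19,0.09,0,0,4.6],[0,0,0,0,3.8],[0,0,0,0,3.2],[0,0,0,0,3.2],[0,0,0,0,3.2]]]'

```text
clock: 21.32
eef_pos: [578.6, -90.3, 104.6]
ee_rot: [-0.001, 0.999, -0.051, 0.001]
ft_force: [1.8, 7.1, 1.4]
gripper_width: 36.8
```

```bash
python3 - <<'E'
from go import *
rep()
E
```

```text
t 21.325 pos [578.56 -90.28 104.62] clamp [  0.6  -80.11] yang -95.84 F [1.84 7.1  1.39] T [ 0.978 -0.155 -0.101] w 36.85 q [-20.5  22.2  97.    0.2  60.8  75.2]
```

play_rows --motion '[[[0,0,0.025,9,3.2],[0,0,0.025,9,3.2]]]'

```text
clock: 21.58
eef_pos: [578.5, -90.6, 104.1]
ee_rot: [-0.001, 0.978, -0.209, 0.001]
ft_force: [1.6, 4.6, 0.9]
gripper_width: 37.1
```

```bash
python3 - <<'E'
from go import *
rep()
E
```

```text
t 21.575 pos [578.52 -90.57 104.15] clamp [  0.5  -80.37] yang -114.08 F [1.62 4.62 0.87] T [ 0.8   -0.078  0.293] w 37.1 q [-20.6  22.2  97.    0.1  60.8  93.5]
```

play_rows --motion '[[[0,0,0.025,9,3.2]]]'

```text
clock: 21.7
eef_pos: [578.4, -90.7, 103.9]
ee_rot: [-0.001, 0.959, -0.285, 0.0]
ft_force: [0.6, 4.5, 1.2]
gripper_width: 37.1
```

```bash
python3 - <<'E'
from go import *
rep()
E
```

```text
t 21.7 pos [578.44 -90.66 103.89] clamp [  0.41 -80.45] yang -123.07 F [0.61 4.47 1.23] T [0.758 0.091 0.344] w 37.07 q [-2.060e+01  2.220e+01  9.700e+01  1.000e-01  6.080e+01  1.025e+02]
```

play_rows --motion '[[[0,0,0.025,9,3.2]]]'

```text
clock: 21.82
eef_pos: [578.4, -90.8, 103.7]
ee_rot: [-0.001, 0.933, -0.359, 0.0]
ft_force: [0.4, 4.1, 3.2]
gripper_width: 36.8
```

```bash
python3 - <<'E'
from go import *
rep()
E
```

```text
t 21.825 pos [578.38 -90.79 103.66] clamp [  0.31 -80.57] yang -132.07 F [0.4  4.13 3.17] T [0.712 0.08  0.399] w 36.78 q [-2.060e+01  2.230e+01  9.700e+01  1.000e-01  6.070e+01  1.115e+02]
```

play_rows --motion '[[[0,0,0.017,6,3.2]]]'

```text
clock: 21.95
eef_pos: [578.3, -90.8, 103.5]
ee_rot: [-0.001, 0.914, -0.407, 0.0]
ft_force: [1.0, 3.4, 2.4]
gripper_width: 37.0
```

```bash
python3 - <<'E'
from go import *
rep()
E
```

```text
t 21.95 pos [578.27 -90.85 103.47] clamp [  0.2 -80.6] yang -138.0 F [0.98 3.39 2.44] T [0.685 0.12  0.462] w 36.98 q [-2.060e+01  2.230e+01  9.700e+01  1.000e-01  6.070e+01  1.174e+02]
```

play_rows --motion '[[[0,0,-0.008,-3,3.2]]]'

```text
clock: 22.08
eef_pos: [578.3, -90.8, 103.6]
ee_rot: [-0.001, 0.924, -0.381, 0.0]
ft_force: [0.0, 4.3, 3.6]
gripper_width: 37.2
```

```bash
python3 - <<'E'
from go import *
rep()
E
```

```text
t 22.075 pos [578.33 -90.83 103.56] clamp [  0.27 -80.59] yang -134.83 F [0.02 4.27 3.63] T [ 0.761  0.004 -0.099] w 37.19 q [-2.060e+01  2.230e+01  9.700e+01  1.000e-01  6.070e+01  1.142e+02]
```

play_rows --motion '[[[0,0,-0.008,-3,3.2]]]'

```text
clock: 22.2
eef_pos: [578.4, -90.8, 103.7]
ee_rot: [-0.001, 0.934, -0.356, 0.0]
ft_force: [0.5, 4.7, 2.2]
gripper_width: 37.0
```

```bash
python3 - <<'E'
from go import *
rep()
E
```

```text
t 22.2 pos [578.36 -90.78 103.66] clamp [  0.3  -80.55] yang -131.74 F [0.48 4.67 2.19] T [ 0.762  0.085 -0.056] w 37.01 q [-2.060e+01  2.230e+01  9.700e+01  1.000e-01  6.070e+01  1.111e+02]
```

play_rows --motion '[[[0,0,-0.008,-3,3.2]]]'

```text
clock: 22.32
eef_pos: [578.4, -90.8, 103.7]
ee_rot: [-0.001, 0.943, -0.332, 0.0]
ft_force: [0.7, 4.7, 1.6]
gripper_width: 37.2
```

```bash
python3 - <<'E'
from go import *
rep()
E
```

```text
t 22.325 pos [578.37 -90.77 103.71] clamp [  0.32 -80.54] yang -128.75 F [0.71 4.72 1.61] T [ 0.778 -0.028 -0.117] w 37.21 q [-2.060e+01  2.220e+01  9.700e+01  1.000e-01  6.070e+01  1.081e+02]
```

play_rows --motion '[[[0,0,0.007,2.5,3.2]]]'

```text
clock: 22.45
eef_pos: [578.4, -90.8, 103.7]
ee_rot: [-0.001, 0.936, -0.353, 0.0]
ft_force: [1.0, 4.6, 2.2]
gripper_width: 36.9
```

```bash
python3 - <<'E'
from go import *
rep()
E
```

```text
t 22.45 pos [578.36 -90.79 103.67] clamp [  0.3  -80.56] yang -131.31 F [1.  4.6 2.2] T [ 0.769 -0.013  0.39 ] w 36.95 q [-2.060e+01  2.230e+01  9.700e+01  1.000e-01  6.070e+01  1.107e+02]
```

play_rows --motion '[[[0,0,0.003,1,3.2]]]'

```text
clock: 22.58
eef_pos: [578.4, -90.8, 103.7]
ee_rot: [-0.001, 0.933, -0.361, 0.0]
ft_force: [0.8, 6.0, 2.9]
gripper_width: 37.5
```

```bash
python3 - <<'E'
from go import *
rep()
E
```

```text
t 22.575 pos [578.38 -90.81 103.65] clamp [  0.31 -80.58] yang -132.32 F [0.77 5.96 2.89] T [0.915 0.009 0.403] w 37.48 q [-2.060e+01  2.230e+01  9.700e+01  1.000e-01  6.070e+01  1.117e+02]
```

play_rows --motion '[[[0,0,0.003,1,3.2]]]'

```text
clock: 22.7
eef_pos: [578.3, -90.8, 103.6]
ee_rot: [-0.001, 0.929, -0.369, 0.0]
ft_force: [0.4, 5.5, 2.9]
gripper_width: 37.3
```

```bash
python3 - <<'E'
from go import *
rep()
E
```

```text
t 22.7 pos [578.32 -90.82 103.57] clamp [  0.26 -80.58] yang -133.3 F [0.39 5.5  2.88] T [0.948 0.04  0.395] w 37.27 q [-2.060e+01  2.230e+01  9.700e+01  1.000e-01  6.070e+01  1.127e+02]
```

play_rows --motion '[[[0,0,0.003,1,3.2]]]'

```text
clock: 22.82
eef_pos: [578.3, -90.8, 103.6]
ee_rot: [-0.001, 0.926, -0.377, 0.0]
ft_force: [0.4, 5.0, 2.6]
gripper_width: 37.2
```

```bash
python3 - <<'E'
from go import *
rep()
E
```

```text
t 22.825 pos [578.32 -90.83 103.58] clamp [  0.25 -80.6 ] yang -134.3 F [0.39 4.97 2.65] T [0.942 0.03  0.428] w 37.24 q [-2.060e+01  2.230e+01  9.700e+01  1.000e-01  6.070e+01  1.137e+02]
```

play_rows --motion '[[[0,0,-0.007,-2.5,3.2]]]'

```text
clock: 22.95
eef_pos: [578.4, -90.8, 103.6]
ee_rot: [-0.001, 0.934, -0.357, 0.0]
ft_force: [0.7, 4.5, 2.9]
gripper_width: 37.0
```

```bash
python3 - <<'E'
from go import *
rep()
E
```

```text
t 22.95 pos [578.36 -90.81 103.64] clamp [  0.3  -80.58] yang -131.79 F [0.68 4.54 2.86] T [ 0.993  0.076 -0.096] w 37.02 q [-2.060e+01  2.230e+01  9.700e+01  1.000e-01  6.070e+01  1.112e+02]
```

play_rows --motion '[[[0,0,-0.003,-1,3.2]]]'

```text
clock: 23.08
eef_pos: [578.3, -90.8, 103.6]
ee_rot: [-0.001, 0.937, -0.349, 0.0]
ft_force: [0.9, 5.4, 3.3]
gripper_width: 37.1
```

```bash
python3 - <<'E'
from go import *
rep()
E
```

```text
t 23.075 pos [578.34 -90.81 103.63] clamp [  0.27 -80.57] yang -130.79 F [0.88 5.37 3.26] T [ 0.968  0.07  -0.152] w 37.09 q [-2.060e+01  2.230e+01  9.700e+01  1.000e-01  6.070e+01  1.102e+02]
```

play_rows --motion '[[[0,0,-0.003,-1,3.2]]]'

```text
clock: 23.2
eef_pos: [578.4, -90.8, 103.7]
ee_rot: [-0.001, 0.94, -0.34, 0.0]
ft_force: [2.0, 6.2, 3.2]
gripper_width: 37.2
```

```bash
python3 - <<'E'
from go import *
rep()
E
```

```text
t 23.2 pos [578.37 -90.77 103.68] clamp [  0.32 -80.54] yang -129.81 F [1.98 6.16 3.16] T [ 0.972  0.021 -0.113] w 37.23 q [-2.060e+01  2.230e+01  9.700e+01  1.000e-01  6.070e+01  1.092e+02]
```

play_rows --motion '[[[0,0,-0.003,-1,3.2]]]'

```text
clock: 23.32
eef_pos: [578.4, -90.8, 103.7]
ee_rot: [-0.001, 0.943, -0.332, 0.0]
ft_force: [0.9, 5.8, 3.1]
gripper_width: 37.0
```

```bash
python3 - <<'E'
from go import *
rep()
E
```

```text
t 23.325 pos [578.39 -90.77 103.7 ] clamp [  0.34 -80.55] yang -128.81 F [0.9  5.85 3.06] T [ 0.994  0.014 -0.062] w 37.05 q [-2.060e+01  2.230e+01  9.700e+01  1.000e-01  6.070e+01  1.082e+02]
```

play_rows --motion '[[[0,0,0,0,5.4],[0,0,0,0,5.4],[0,0,-1.5,0,5.4],[0,0,-1.5,0,5.4],[-3.13,-2.54,0,0,5.4],[-3.13,-2.54,0,0,5.4],[-3.13,-2.53,0,0,5.4],[-3.12,-2.53,0,0,5.4],[0,0,1.4,0,5.4],[0,0,1.5,0,5.4],[0,0,0,0,5.4],[0,0,0,0,5.4]]]'

```text
clock: 24.82
eef_pos: [544.3, 64.7, 104.0]
ee_rot: [0.0, 0.943, -0.333, -0.0]
ft_force: [0.4, 0.1, 0.7]
gripper_width: 54.0
```

```bash
python3 - <<'E'
from go import *
to([544.5,66.5,103])
E
```

```text
t 24.825 pos [544.28  64.65 103.98] clamp [-0.27 78.57] yang -128.92 F [0.4  0.05 0.73] T [ 0.014  0.087 -0.025] w 54.03 q [ -5.6  18.2 102.5  -0.   59.3 123.3]
tool delta cm [-0.099 -0.157  0.098] tool turn deg None
```

play_rows --motion '[[[-0.1,-0.16,0.05,0,4.6],[0,0,0,0,3.8],[0,0,0,0,3.2],[0,0,0,0,3.2],[0,0,0,0,3.2]]]'

```text
clock: 25.45
eef_pos: [544.0, 66.6, 103.8]
ee_rot: [0.001, 0.943, -0.332, -0.0]
ft_force: [-2.7, -4.7, 1.8]
gripper_width: 37.4
```

```bash
python3 - <<'E'
from go import *
rep()
E
```

```text
t 25.45 pos [543.96  66.63 103.84] clamp [-0.17 80.58] yang -128.82 F [-2.71 -4.68  1.79] T [-0.66   0.565  0.059] w 37.41 q [-5.400e+00  1.820e+01  1.025e+02 -1.000e-01  5.930e+01  1.235e+02]
```

play_rows --motion '[[[0,0,0.006,2,3.2]]]'

```text
clock: 25.58
eef_pos: [543.9, 66.6, 103.8]
ee_rot: [0.001, 0.937, -0.349, -0.0]
ft_force: [-2.5, -3.8, 2.1]
gripper_width: 37.0
```

```bash
python3 - <<'E'
from go import *
rep()
E
```

```text
t 25.575 pos [543.93  66.64 103.79] clamp [-0.21 80.59] yang -130.83 F [-2.54 -3.81  2.15] T [-0.689  0.609  0.409] w 37.02 q [-5.400e+00  1.820e+01  1.025e+02 -1.000e-01  5.930e+01  1.255e+02]
```

play_rows --motion '[[[0,0,0.003,1,3.2]]]'

```text
clock: 25.7
eef_pos: [544.0, 66.6, 103.8]
ee_rot: [0.001, 0.934, -0.357, -0.0]
ft_force: [-1.9, -5.3, 2.1]
gripper_width: 37.1
```

```bash
python3 - <<'E'
from go import *
rep()
E
```

```text
t 25.7 pos [543.96  66.63 103.77] clamp [-0.17 80.58] yang -131.83 F [-1.91 -5.33  2.14] T [-0.614  0.609  0.386] w 37.09 q [-5.400e+00  1.820e+01  1.025e+02 -1.000e-01  5.930e+01  1.265e+02]
```

play_rows --motion '[[[0,0,0.003,1,3.2]]]'

```text
clock: 25.82
eef_pos: [544.0, 66.6, 103.8]
ee_rot: [0.001, 0.931, -0.365, -0.0]
ft_force: [-2.4, -3.8, 2.9]
gripper_width: 37.1
```

```bash
python3 - <<'E'
from go import *
rep()
E
```

```text
t 25.825 pos [543.96  66.63 103.75] clamp [-0.17 80.57] yang -132.82 F [-2.44 -3.83  2.91] T [-0.649  0.61   0.437] w 37.09 q [-5.400e+00  1.820e+01  1.025e+02 -1.000e-01  5.930e+01  1.275e+02]
```

play_rows --motion '[[[0,0,0.003,1,3.2]]]'

```text
clock: 25.95
eef_pos: [543.9, 66.6, 103.7]
ee_rot: [0.001, 0.928, -0.373, -0.0]
ft_force: [-2.4, -5.0, 2.0]
gripper_width: 36.9
```

```bash
python3 - <<'E'
from go import *
rep()
E
```

```text
t 25.95 pos [543.94  66.63 103.69] clamp [-0.19 80.58] yang -133.82 F [-2.41 -4.97  1.96] T [-0.675  0.625  0.371] w 36.88 q [-5.400e+00  1.820e+01  1.025e+02 -1.000e-01  5.930e+01  1.285e+02]
```

play_rows --motion '[[[0,0,-0.008,-3,3.2]]]'

```text
clock: 26.08
eef_pos: [544.0, 66.6, 103.8]
ee_rot: [0.001, 0.937, -0.348, -0.0]
ft_force: [-3.1, -5.4, 2.5]
gripper_width: 37.2
```

```bash
python3 - <<'E'
from go import *
rep()
E
```

```text
t 26.075 pos [543.95  66.63 103.78] clamp [-0.18 80.58] yang -130.79 F [-3.09 -5.39  2.54] T [-0.744  0.621 -0.088] w 37.22 q [-5.400e+00  1.820e+01  1.025e+02 -1.000e-01  5.930e+01  1.255e+02]
```

play_rows --motion '[[[0,0,-0.003,-1,3.2]]]'

```text
clock: 26.2
eef_pos: [543.9, 66.6, 103.8]
ee_rot: [0.001, 0.94, -0.34, -0.0]
ft_force: [-2.7, -5.2, 1.9]
gripper_width: 36.9
```

```bash
python3 - <<'E'
from go import *
rep()
E
```

```text
t 26.2 pos [543.94  66.6  103.79] clamp [-0.2  80.55] yang -129.8 F [-2.66 -5.17  1.92] T [-0.676  0.585 -0.125] w 36.95 q [-5.400e+00  1.820e+01  1.025e+02 -1.000e-01  5.930e+01  1.245e+02]
```

play_rows --motion '[[[0,0,-0.003,-1,3.2]]]'

```text
clock: 26.32
eef_pos: [543.9, 66.6, 103.8]
ee_rot: [0.001, 0.943, -0.332, -0.0]
ft_force: [-3.3, -3.6, 2.3]
gripper_width: 37.1
```

```bash
python3 - <<'E'
from go import *
rep()
E
```

```text
t 26.325 pos [543.94  66.61 103.83] clamp [-0.2  80.56] yang -128.82 F [-3.31 -3.56  2.31] T [-0.665  0.611 -0.116] w 37.1 q [-5.400e+00  1.820e+01  1.025e+02 -1.000e-01  5.930e+01  1.235e+02]
```

play_rows --motion '[[[0,0,-0.003,-1,3.2]]]'

```text
clock: 26.45
eef_pos: [543.9, 66.6, 103.9]
ee_rot: [0.001, 0.946, -0.324, -0.0]
ft_force: [-2.4, -4.0, 3.5]
gripper_width: 37.0
```

```bash
python3 - <<'E'
from go import *
rep()
E
```

```text
t 26.45 pos [543.94  66.61 103.86] clamp [-0.19 80.56] yang -127.82 F [-2.35 -4.05  3.45] T [-0.738  0.588 -0.116] w 37.03 q [-5.400e+00  1.820e+01  1.025e+02 -1.000e-01  5.930e+01  1.225e+02]
```

play_rows --motion '[[[0,0,-0.003,-1,3.2]]]'

```text
clock: 26.58
eef_pos: [543.9, 66.6, 103.9]
ee_rot: [0.001, 0.949, -0.316, -0.0]
ft_force: [-2.9, -4.9, 2.1]
gripper_width: 37.0
```

```bash
python3 - <<'E'
from go import *
rep()
E
```

```text
t 26.575 pos [543.94  66.6  103.89] clamp [-0.2  80.55] yang -126.82 F [-2.95 -4.86  2.08] T [-0.682  0.621 -0.132] w 37.04 q [-5.400e+00  1.820e+01  1.025e+02 -1.000e-01  5.930e+01  1.215e+02]
```

play_rows --motion '[[[0,0,-0.003,-1,3.2]]]'

```text
clock: 26.7
eef_pos: [543.9, 66.6, 103.9]
ee_rot: [0.001, 0.952, -0.308, -0.0]
ft_force: [-3.0, -4.5, 1.8]
gripper_width: 37.3
```

```bash
python3 - <<'E'
from go import *
rep()
E
```

```text
t 26.7 pos [543.91  66.6  103.89] clamp [-0.23 80.56] yang -125.82 F [-3.04 -4.48  1.78] T [-0.74   0.602 -0.108] w 37.27 q [-5.400e+00  1.820e+01  1.025e+02 -1.000e-01  5.930e+01  1.205e+02]
```

Tightening and loosening torques on both knobs agree at about 160 N, and the two knobs have turned almost the same amount (114.1° and 113.9°). I'll release and look.

play_rows --motion '[[[0,0,0,0,3.8],[0,0,0,0,5.6],[0,0,0,0,5.6],[0,0,-1.5,0,5.6],[0,0,-3,0,5.6],[0,0,-5,0,5.6],[0,0,-5,0,5.6]]]'

```text
clock: 27.58
eef_pos: [544.1, 67.7, 251.1]
ee_rot: [-0.0, 0.952, -0.308, 0.0]
ft_force: [0.4, -0.2, 0.0]
gripper_width: 56.0
```

```bash
python3 - <<'E'
from go import *
to([250,380,260])
E
```

```text
t 27.575 pos [544.14  67.72 251.13] clamp [ 0.23 81.6 ] yang -125.83 F [ 0.35 -0.17  0.  ] T [-0.011  0.071  0.022] w 55.98 q [ -5.3   7.4  96.5   0.   76.  120.5]
tool delta cm [-42.128  -8.1    -0.902] tool turn deg None
```

```bash
python3 - <<'E'
from go import *
to([360,260,255])
E
```

```text
t 27.575 pos [544.14  67.72 251.13] clamp [ 0.23 81.6 ] yang -125.83 F [ 0.35 -0.17  0.  ] T [-0.011  0.071  0.022] w 55.98 q [ -5.3   7.4  96.5   0.   76.  120.5]
tool delta cm [-26.185  -4.81   -0.397] tool turn deg None
```

play_rows --motion '[[[-4.4,-0.8,0,0,5.6],[-4.4,-0.8,0,0,5.6],[-4.4,-0.8,0,0,5.6],[-4.4,-0.8,0,0,5.6],[-4.3,-0.8,0,0,5.6],[-4.3,-0.8,0,0,5.6],[0,0,0,0,5.6]]]'

```text
clock: 28.45
eef_pos: [358.3, 261.5, 249.7]
ee_rot: [-0.001, 0.952, -0.306, 0.0]
ft_force: [0.5, 0.1, -0.4]
gripper_width: 56.0
```

```bash
python3 - <<'E'
from go import *
rep()
p,d=env.read_camera("side");np.save("pics/side6_p.npy",p);cv2.imwrite("pics/side6.png",cv2.resize(p[190:340,240:440,::-1],None,fx=3.8,fy=3.8,interpolation=cv2.INTER_CUBIC))
p,d=env.read_camera("top");np.save("pics/top6_p.npy",p);cv2.imwrite("pics/top6.png",cv2.resize(cv2.convertScaleAbs(p[150:310,230:440,::-1],alpha=1.5),None,fx=3.7,fy=3.7))
E
```

```text
t 28.45 pos [358.33 261.52 249.74] clamp [-140.59  310.19] yang -125.6 F [ 0.52  0.05 -0.37] T [0.06  0.148 0.027] w 56.05 q [ 20.7  -6.6 110.9   0.   75.7 146.3]
```

View pics/side6.png

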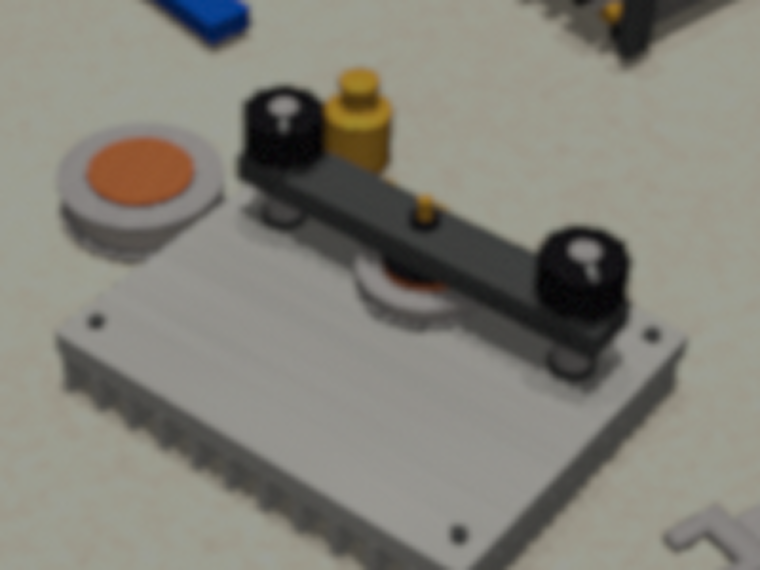

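View pics/top6.png

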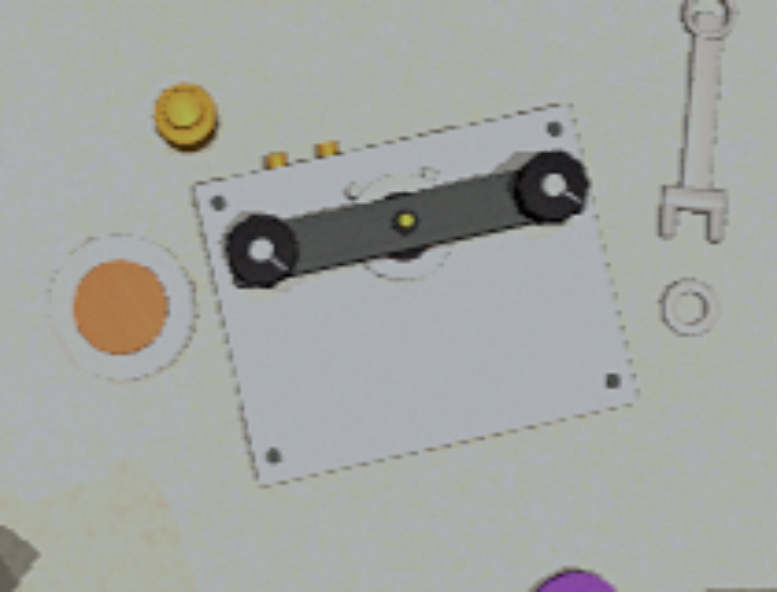

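Final views: the puck is under the bar and touching both pins (zoomed top view (352,190) and (430,173)). Both pointers have turned about 115°, to (288,268) and (580,202), and the bystanders haven't moved. The gripper is well clear, so I'm handing in.

```bash
python3 - <<'E'
from bench import env
print(env.job_done(), env.state()["clock"])
E
```

```text
the job is handed in; nothing more can be done
the job is handed in; nothing more can be done
```

I pushed the puck home against both locating pins, wound the bar down onto it and handed the job in at about 28.5 s of the 72 s allowed. No verdict was reported.

- **Puck:** I stopped pushing at about 11 N. In the top view its rim then matched the predicted home circle and touched both pins.
- **Winding:** I turned the left knob 45°, the right 81°, the left 72°, the right a net 33° and the left a net −3°. That left them at 114.1° and 113.9° in all, and the pointers in the final top view agree.
- **Lean:** By knob travel, the bar never leaned by more than about 0.01 rad. Its final level comes from the equal turns, allowing for up to 0.6 mm difference at the start. I could not measure it directly to that accuracy.
- **Clamping force:** I compared tightening and loosening torques. The right knob gave about 190 N before I eased it off. The left gave about 165 N just before its last 1° of easing, so I estimate 160 N at the end, give or take about 15 N.
- **Least certain moment:** one noisy tightening reading on the right knob (0.46 N m) could have meant up to about 260 N. I backed off at once, and the later averages suggest the true peak was about 220 N.
- **Last pictures:** the puck was home, the bar looked level, and none of the bystanders in view (big puck, weight, washer, wrench) had visibly moved. The gripper was well clear of everything.

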